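Find the full tea tin by feel

TASK

One of the three identical closed tea tins is full, the other two are running low: lift them to find the heaviest by feel. Stand the two lighter tins upright on the wooden chopping board and let go of them, then pick up the heaviest and finish while holding it, upright and still in the gripper, with its bottom at least 10 cm above the worktop. Do not drop or tip over any tin, and leave the other things where they are.

Things in the scene. Friction and masses are not known exactly. Their poses are not given: they have to be found in the camera images.
- tin_a: round closed tea tin, green body, brass-coloured lid, 60 mm diameter, 88 mm tall, rigid all over, smooth sides. Origin at the centre of its underside, z up along its axis. The three tins look identical; their weights differ (all between 0.1 and 0.7 kg, the heaviest at least 0.15 kg above the next; which one it is cannot be seen, only felt when lifted) and they swap places from run to run. It can be gripped across its diameter from above at any height, with the jaws at any yaw
- tin_b: round closed tea tin, green body, brass-coloured lid, 60 mm diameter, 88 mm tall, rigid all over, smooth sides. Origin at the centre of its underside, z up along its axis. The three tins look identical; their weights differ (all between 0.1 and 0.7 kg, the heaviest at least 0.15 kg above the next; which one it is cannot be seen, only felt when lifted) and they swap places from run to run. It can be gripped across its diameter from above at any height, with the jaws at any yaw
- tin_c: round closed tea tin, green body, brass-coloured lid, 60 mm diameter, 88 mm tall, rigid all over, smooth sides. Origin at the centre of its underside, z up along its axis. The three tins look identical; their weights differ (all between 0.1 and 0.7 kg, the heaviest at least 0.15 kg above the next; which one it is cannot be seen, only felt when lifted) and they swap places from run to run. It can be gripped across its diameter from above at any height, with the jaws at any yaw
- board: wooden chopping board lying flat on the left of the worktop, does not move, 210 mm along its own x, 300 mm along its own y, 21 mm thick, corners rounded; origin at the centre of its underside, on the worktop (z = 0), so its upper face is 21 mm above the origin; empty at the start
- lime: loose green lime, 52x45x45 mm, in front of the tins; origin near its underside's centre at the start. Leave alone
- teaspoon: loose steel teaspoon, 130x27x11 mm, flat in front of the tins; origin at the centre of its underside, length along its own x. Leave alone
- mug: loose striped mug, 90 mm across, 120 mm with its handle, 88 mm tall, behind the tins; origin at the centre of its underside. Leave alone
- chilli_bottle: loose spice jar with a red-orange cap, 40 mm diameter, 108 mm tall, behind the tins; origin at the centre of its underside. Leave alone
- salt_shaker: loose glass salt shaker with a grey cap, 44 mm diameter, 90 mm tall, behind the tins to the right; origin at the centre of its underside. Leave alone
Things that resemble listed ones, but are neither listed nor needed, are in the scene too. What is shaped like the tin_b but purple is not meant.

How it is judged (in metres and radians):
On the way:
1. the two lighter tins stand on the board, let go, and the heaviest is not yet held up ((((z of tin_b in the frame of board between 0.014 and 0.03 m and x of tin_b in the frame of board between -0.105 and 0.105 m and y of tin_b in the frame of board between -0.15 and 0.15 m and angle between tin_b's own z axis and vertical below 0.12 rad and linear speed of tin_b below 0.03 m/s and contact force between tin_b and the arm below 0.1 N and contact force between tin_b and the fingers below 0.1 N and contact force between tin_b and board between 0.3 and 4.2 N) and (z of tin_c in the frame of board between 0.014 and 0.03 m and x of tin_c in the frame of board between -0.105 and 0.105 m and y of tin_c in the frame of board between -0.15 and 0.15 m and angle between tin_c's own z axis and vertical below 0.12 rad and linear speed of tin_c below 0.03 m/s and contact force between tin_c and the arm below 0.1 N and contact force between tin_c and the fingers below 0.1 N and contact force between tin_c and board between 0.3 and 4.2 N) and height (world z) of tin_a below 0.05 m) or ((z of tin_a in the frame of board between 0.014 and 0.03 m and x of tin_a in the frame of board between -0.105 and 0.105 m and y of tin_a in the frame of board between -0.15 and 0.15 m and angle between tin_a's own z axis and vertical below 0.12 rad and linear speed of tin_a below 0.03 m/s and contact force between tin_a and the arm below 0.1 N and contact force between tin_a and the fingers below 0.1 N and contact force between tin_a and board between 0.3 and 4.2 N) and (z of tin_c in the frame of board between 0.014 and 0.03 m and x of tin_c in the frame of board between -0.105 and 0.105 m and y of tin_c in the frame of board between -0.15 and 0.15 m and angle between tin_c's own z axis and vertical below 0.12 rad and linear speed of tin_c below 0.03 m/s and contact force between tin_c and the arm below 0.1 N and contact force between tin_c and the fingers below 0.1 N and contact force between tin_c and board between 0.3 and 4.2 N) and height (world z) of tin_b below 0.05 m) or ((z of tin_a in the frame of board between 0.014 and 0.03 m and x of tin_a in the frame of board between -0.105 and 0.105 m and y of tin_a in the frame of board between -0.15 and 0.15 m and angle between tin_a's own z axis and vertical below 0.12 rad and linear speed of tin_a below 0.03 m/s and contact force between tin_a and the arm below 0.1 N and contact force between tin_a and the fingers below 0.1 N and contact force between tin_a and board between 0.3 and 4.2 N) and (z of tin_b in the frame of board between 0.014 and 0.03 m and x of tin_b in the frame of board between -0.105 and 0.105 m and y of tin_b in the frame of board between -0.15 and 0.15 m and angle between tin_b's own z axis and vertical below 0.12 rad and linear speed of tin_b below 0.03 m/s and contact force between tin_b and the arm below 0.1 N and contact force between tin_b and the fingers below 0.1 N and contact force between tin_b and board between 0.3 and 4.2 N) and height (world z) of tin_c below 0.05 m))), for 0.2 s.
At the end, for the whole second after the job is handed in: the heaviest tin is held still by the fingers, within 15 degrees of upright, its bottom over 9 cm above the worktop, touching nothing else; the two lighter ones stand upright (7 degrees), at rest, untouched, axes within the outline of the chopping board, each pressing on it with under 4.2 N ((((z of tin_b in the frame of board between 0.014 and 0.03 m and x of tin_b in the frame of board between -0.105 and 0.105 m and y of tin_b in the frame of board between -0.15 and 0.15 m and angle between tin_b's own z axis and vertical below 0.12 rad and linear speed of tin_b below 0.03 m/s and contact force between tin_b and the arm below 0.1 N and contact force between tin_b and the fingers below 0.1 N and contact force between tin_b and board between 0.3 and 4.2 N) and (z of tin_c in the frame of board between 0.014 and 0.03 m and x of tin_c in the frame of board between -0.105 and 0.105 m and y of tin_c in the frame of board between -0.15 and 0.15 m and angle between tin_c's own z axis and vertical below 0.12 rad and linear speed of tin_c below 0.03 m/s and contact force between tin_c and the arm below 0.1 N and contact force between tin_c and the fingers below 0.1 N and contact force between tin_c and board between 0.3 and 4.2 N) and height (world z) of tin_a above 0.09 m and angle between tin_a's own z axis and vertical below 0.26 rad and linear speed of tin_a below 0.03 m/s and contact force between tin_a and the fingers above 1 N and contact force between tin_a and board below 0.1 N and contact force between tin_a and tin_b below 0.1 N and contact force between tin_a and tin_c below 0.1 N and contact force between tin_a and mug below 0.1 N and contact force between tin_a and chilli_bottle below 0.1 N and contact force between tin_a and salt_shaker below 0.1 N) or ((z of tin_a in the frame of board between 0.014 and 0.03 m and x of tin_a in the frame of board between -0.105 and 0.105 m and y of tin_a in the frame of board between -0.15 and 0.15 m and angle between tin_a's own z axis and vertical below 0.12 rad and linear speed of tin_a below 0.03 m/s and contact force between tin_a and the arm below 0.1 N and contact force between tin_a and the fingers below 0.1 N and contact force between tin_a and board between 0.3 and 4.2 N) and (z of tin_c in the frame of board between 0.014 and 0.03 m and x of tin_c in the frame of board between -0.105 and 0.105 m and y of tin_c in the frame of board between -0.15 and 0.15 m and angle between tin_c's own z axis and vertical below 0.12 rad and linear speed of tin_c below 0.03 m/s and contact force between tin_c and the arm below 0.1 N and contact force between tin_c and the fingers below 0.1 N and contact force between tin_c and board between 0.3 and 4.2 N) and height (world z) of tin_b above 0.09 m and angle between tin_b's own z axis and vertical below 0.26 rad and linear speed of tin_b below 0.03 m/s and contact force between tin_b and the fingers above 1 N and contact force between tin_b and board below 0.1 N and contact force between tin_b and tin_a below 0.1 N and contact force between tin_b and tin_c below 0.1 N and contact force between tin_b and mug below 0.1 N and contact force between tin_b and chilli_bottle below 0.1 N and contact force between tin_b and salt_shaker below 0.1 N) or ((z of tin_a in the frame of board between 0.014 and 0.03 m and x of tin_a in the frame of board between -0.105 and 0.105 m and y of tin_a in the frame of board between -0.15 and 0.15 m and angle between tin_a's own z axis and vertical below 0.12 rad and linear speed of tin_a below 0.03 m/s and contact force between tin_a and the arm below 0.1 N and contact force between tin_a and the fingers below 0.1 N and contact force between tin_a and board between 0.3 and 4.2 N) and (z of tin_b in the frame of board between 0.014 and 0.03 m and x of tin_b in the frame of board between -0.105 and 0.105 m and y of tin_b in the frame of board between -0.15 and 0.15 m and angle between tin_b's own z axis and vertical below 0.12 rad and linear speed of tin_b below 0.03 m/s and contact force between tin_b and the arm below 0.1 N and contact force between tin_b and the fingers below 0.1 N and contact force between tin_b and board between 0.3 and 4.2 N) and height (world z) of tin_c above 0.09 m and angle between tin_c's own z axis and vertical below 0.26 rad and linear speed of tin_c below 0.03 m/s and contact force between tin_c and the fingers above 1 N and contact force between tin_c and board below 0.1 N and contact force between tin_c and tin_a below 0.1 N and contact force between tin_c and tin_b below 0.1 N and contact force between tin_c and mug below 0.1 N and contact force between tin_c and chilli_bottle below 0.1 N and contact force between tin_c and salt_shaker below 0.1 N))); the arm keeps its last pose, push and grip.
It fails at once if a tin is tipped over (more than 40 degrees) (angle between any of tin_a, tin_b, tin_c's own z axis and vertical above 0.7 rad).
It fails at once if a tin is dropped: it falls free faster than 0.6 m/s (a fall of about 2 cm) ((contact force between tin_a and the fingers below 0.1 N and linear speed of tin_a above 0.6 m/s) or (contact force between tin_b and the fingers below 0.1 N and linear speed of tin_b above 0.6 m/s) or (contact force between tin_c and the fingers below 0.1 N and linear speed of tin_c above 0.6 m/s)).
It fails at once if another thing (lime, teaspoon, mug, spice jar, salt shaker) is moved by more than 3 cm (distance of any of lime, teaspoon, mug, chilli_bottle, salt_shaker from where it was at the start of the episode above 0.03 m).
It also fails if it takes over 72 s, if anything falls off the work surface, if the arm or the gripper's body presses on something with over 40 N, if the wrist force passes 120 N, or if a joint passes its speed limit or range.

ROBOT

A 7-joint arm with a two-finger parallel gripper is mounted at the origin on a cart in front of the work surface, level with it; the furniture and walls round the work are solid. World frame = base frame: x ahead of the robot, y to its left, z up, the work surface at z = 0. Lengths are in m, angles in degrees, forces in N, time in s.
With the tool pointing down it reaches from about 0.425 to 0.875 m from the base axis. Payload 4.7 kg.
Tool frame: the origin (TCP) lies midway between the tips of the shut fingers; the grasp point (between the pads) lies 19 mm behind it; z points along the fingers, y is the line along which they close (so a half turn about z gives the same grasp; the last joint's range is limited). The gripper opens to 87 mm and grips with 3 to 60 N. Pads are 19 mm wide; open, the fingers measure 117 mm over their backs; the gripper's body (75 mm by 190 mm) begins 51 mm behind the grasp point.
Start: joints at [-75.854, 18.392, -4.016, 83.108, 1.295, 78.541, -3.26], TCP at [0.15, 0.632, 0.223] pointing down, gripper open.
Joint ranges: [-163.93, 163.93], [-17.29, 119.83], [-79.2, 71.16], [3.27, 140.29], [-89.18, 269.18], [5.43, 117.66], [-154.24, 154.24]. Speed limits (degrees/s): [147.25, 147.25, 180, 180, 180, 180, 180].

INTERFACE

Orientations are given as [roll, pitch, yaw] about the fixed x, y, z axes, in that order (R = Rz(yaw) Ry(pitch) Rx(roll)).
In Python, from cell import env, viewer, boxes_of, masks_of gives the robot as it stands. The module is installed in compiled form; this text tells all that it offers.
- The arm moves only by the tool apply_moves, never from a script. Its argument "moves" is a list of rows, each a list of 7 numbers: the shift along the tool's x, y, z scaled (see below), then the turn, a rotation vector about the tool's x, y, z scaled (see below), then the opening, from 0 (shut) to 1 (fully open). A call has 1 to 20 rows; each row is the pose to reach, as a shift and turn from the pose commanded when the call began, along the tool's axes at that moment; what a row does not reach only later rows make up. The controller multiplies each number of a shift by 0.2 m and each number of a turn by 1.5 rad. A row lasts 1/10 s, in which the tool goes at most 50 mm and 8.59 degrees, less where a joint would pass 70% of its speed; a pose out of reach is approached as far as the arm can. A call with a number of a shift or a turn outside -1 to 1 is refused whole. A call with a gripper value outside its range is refused whole. The fingers move at their own pace and stop on an object; "grip_force" is the grip in N (left out, the last holds). Time passes only in rows, so rows that repeat a pose let the fingers close. It gives the time, the measured TCP pose, the force, the opening and the grip force at its end, in the units of the state.
- env.get_obs(): the state, without advancing time (a new reading comes with each control period).
- viewer.read_camera(name): name is "side" or "top"; returns the picture (400x640x3 uint8, red, green, blue); there is no depth.
- viewer.get_calibration(name): a dict with "fov_y" (degrees; the focal length in pixels is half the picture's height over the tangent of half this angle, whatever the lens; pixels are square), "cx", "cy" (the principal point, pixels), "k1" (the pictures are not rectified: a ray, as slopes to the right and down, at radius r is drawn at 1 + k1 r^2 times it, then the intrinsics apply), "position" and "orientation" of the camera in the world. Camera axes: x right, y up, looking along -z (the intrinsics and any distortion apply to the point x, -y, -z); pixel columns grow to the right and rows downward; lengths in m; the calibration is good to about 2 mm. A picture is of the moment at which its call begins. get_calibration takes no time and is no camera call.
- env.sign_off(): hands the job in; it is judged then, once.
Trained networks look in the newest picture that a camera, given by its name, has taken for a name from the list of things; names that differ only in an ending like _2 or _b are one class to them, and where a whole thing is asked for, a point or a joint stands for the part that bears it (a point fixed in the world has none). Each returns a list of dicts, best first, with "conf" (0 to 1); they miss things now and then, are a little off and sometimes report something else, mostly with a low value. They report only what shows in the picture. A call takes as long as a camera call. They do not tell look-alikes from the thing itself.
- boxes_of(camera, target): "location" ([column, row] in pixels, amid what is visible of it).
- masks_of(camera, target): "pixels" (400x640 bool, what is visible of it) and "location" ([column, row] in pixels, amid what is visible of it).
The state is a dict: "time_s": time; "qpos": joint angles; "joint_velocities": joint speeds; "effort": joint torques, N m; "tool_pos": TCP position; "tool_rot": TCP orientation; "force": force on the tool from outside, world axes, zero at the start; "wrist_torque": the same for the moment, N m; "grip_width": finger opening in m; "grasp_force": force on a finger pad.
Only numpy, scipy, OpenCV 4.12 (cv2) and the standard library are available. Lean on these libraries where they do the work, as an engineer would, in place of code of your own. Each camera call takes 0.05 s, during which the arm holds its last target. There are 200 camera calls.

## Working session

There is one attempt and no reset: what is moved stays moved. The work goes in short steps, Python scripts to look and compute and a tool call to move; the robot and the scene stay as the last step left them, time stands still between calls to the robot, and variables do not carry over. Pictures are saved under pics/ and viewed, at most 10 in all, crops included, and the job is handed in when it is done.

Besides the shell and the picture viewer there is one more tool, called after "Call:" in YAML: its name, and indented under it one key for each argument. apply_moves: Moves the arm, as the interface text tells. Shifts and turns lie within -1 to 1; 1 stands for 0.2 m of shift or 1.5 rad of turn. Its arguments: {"type":"object","properties":{"moves":{"type":"array","items":{"type":"array","items":{"type":"number","minimum":-1,"maximum":1}}},"grip_force":{"type":"number"}},"required":["moves"]}

```bash
mkdir -p pics; cat > h.py <<'E'
import numpy as np, cv2
from scipy.spatial.transform import Rotation as R
from cell import env, viewer, boxes_of, masks_of
def ray(cam,px):
    c=viewer.get_calibration(cam); f=200/np.tan(np.radians(c["fov_y"]/2))
    d=np.array([(px[0]-c["cx"])/f,(px[1]-c["cy"])/f]); u=d.copy()
    for _ in range(20): u=d/(1+c["k1"]*(u@u))
    o=np.array(c["orientation"],float)
    M=R.from_euler("xyz",o,degrees=True).as_matrix() if o.size==3 else (o if o.size==9 else None)
    return np.array(c["position"]),M@np.array([u[0],-u[1],-1])
def at_z(cam,px,z):
    p,d=ray(cam,px); return (p+d*(z-p[2])/d[2]).round(4)
E
python3 - <<'E'
from h import *
for n in("side","top"):
    print(viewer.get_calibration(n)); im=viewer.read_camera(n)
    cv2.imwrite(f"pics/{n}0.png",im[:,:,::-1])
    for t in("tin_a","board","mug","lime","teaspoon","chilli_bottle","salt_shaker"):
        print(n,t,[(np.round(b["location"]),round(b["conf"],2),at_z(n,b["location"],{"tin_a":.06,"board":.021}.get(t,.04))) for b in boxes_of(n,t)])
o=env.get_obs(); print(o)
E
```

```text
{'fov_y': 49.49035775832746, 'cx': 323.9554357643242, 'cy': 197.1215138786868, 'k1': -0.09209012927778373, 'position': array([-0.10099757, -0.52362653,  0.86191082]), 'orientation': array([ 42.68371735,  -1.07871989, -52.41855731])}
side tin_a [(array([448., 258.]), 0.96, array([ 0.5211, -0.4185,  0.06  ])), (array([335., 217.]), 0.9, array([ 0.4584, -0.1446,  0.06  ])), (array([306., 191.]), 0.85, array([ 0.4824, -0.0371,  0.06  ])), (array([380., 248.]), 0.6, array([ 0.4485, -0.2806,  0.06  ]))]
side board [(array([229., 153.]), 0.76, array([0.4884, 0.26  , 0.021 ]))]
side mug [(array([388., 172.]), 0.79, array([ 0.6943, -0.1528,  0.04  ]))]
side lime [(array([346., 277.]), 0.62, array([ 0.3504, -0.2585,  0.04  ])), (array([308., 190.]), 0.27, array([ 0.5033, -0.0237,  0.04  ]))]
side teaspoon [(array([277., 229.]), 0.62, array([ 0.3562, -0.0493,  0.04  ]))]
side chilli_bottle [(array([326., 141.]), 0.71, array([0.6911, 0.0589, 0.04  ]))]
side salt_shaker [(array([428., 195.]), 0.56, array([ 0.6848, -0.2837,  0.04  ]))]
{'fov_y': 52.58829618541036, 'cx': 318.9834716612162, 'cy': 20
[... 918 characters left out ...]
0.8, 'qpos': array([-75.8531626 ,  18.38961263,  -4.01669735,  83.1070647 ,
         1.29294182,  78.54028447,  -3.2610971 ]), 'joint_velocities': array([-0.01987057,  0.01649432, -0.04956276,  0.06792098,  0.03909696,
       -0.07581146,  0.0709231 ]), 'effort': array([-4.81964446e-05, -4.91033614e+01, -4.03098520e-01, -3.12757444e+01,
       -6.36296603e-02,  3.36483191e-02,  1.07856729e-05]), 'tool_pos': array([0.14997845, 0.63249027, 0.22261708]), 'tool_rot': array([1.79991943e+02, 4.99708938e-04, 1.66661009e+02]), 'force': array([-0.08034237, -0.10146961, -0.07739114]), 'wrist_torque': array([ 0.01779021, -0.01207331,  0.00869667]), 'grasp_force': 0.0, 'grip_width': 0.08713587421637227}
```

View pics/top0.png

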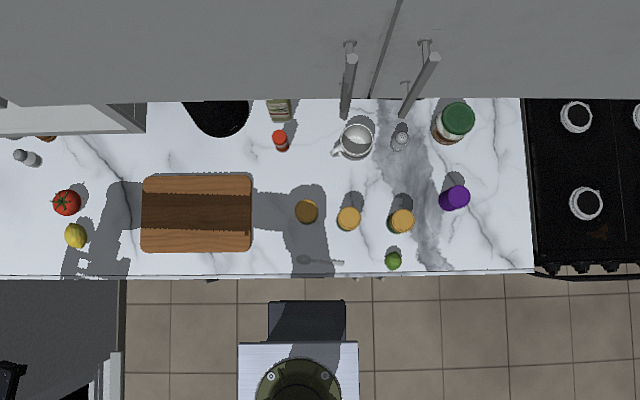

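View pics/side0.png

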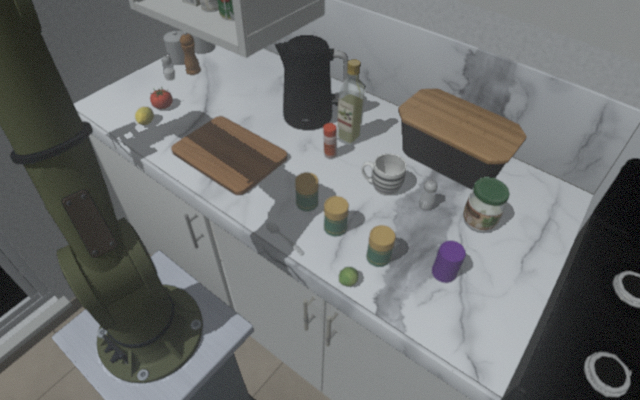

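The top view shows three brass lids at about (306,211), (348,218) and (401,220). These are the tins: brass lid on a green body in the side view. The purple cylinder at (455,197) is the excluded look-alike. The board is at (142..252, 174..252), empty. Next I confirm this in a crop and measure the lids.

```bash
python3 - <<'E'
from h import *
for n in("top","side"):
    im=viewer.read_camera(n); hsv=cv2.cvtColor(im,cv2.COLOR_RGB2HSV)
    if n=="top": cv2.imwrite("pics/crop.png",cv2.resize(im[120:290,250:490,::-1],None,fx=3,fy=3))
    m=cv2.inRange(hsv,(14,110,60),(28,255,255))
    k,l,s,c=cv2.connectedComponentsWithStats(m)
    for i in range(1,k):
        if s[i,4]>150: print(n,s[i],c[i].round(1),at_z(n,c[i],.08))
    for b in masks_of(n,"tin_a"):
        print(n,"mask",round(b["conf"],2),np.round(b["location"]),b["pixels"].sum())
    for b in masks_of(n,"board")[:1]:
        r=cv2.minAreaRect(cv2.findNonZero(b["pixels"].astype(np.uint8))); print("board",[at_z(n,p,.021) for p in cv2.boxPoints(r)])
for p in [(142,174),(252,173),(253,252),(142,253)]: print(at_z("top",p,.021))
E
```

```text
top [ 141  175  110   78 6600] [196.3 214.3] [0.4875 0.2514 0.08  ]
top [295 199  23  24 418] [305.9 210.7] [ 0.4924 -0.0281  0.08  ]
top [337 207  24  24 435] [348.5 218.1] [ 0.4718 -0.1354  0.08  ]
top [390 209  25  24 453] [401.8 220.5] [ 0.4633 -0.2707  0.08  ]
top [ 65 223  20  25 344] [ 74.  236.2] [0.4352 0.5717 0.08  ]
top mask 0.83 [454. 199.] 649
top mask 0.72 [348. 218.] 500
top mask 0.66 [401. 220.] 610
top mask 0.61 [305. 214.] 484
board [array([0.6073, 0.4293, 0.021 ]), array([0.6015, 0.1218, 0.021 ]), array([0.3909, 0.1207, 0.021 ]), array([0.3942, 0.4204, 0.021 ])]
side mask 0.82 [380. 247.] 942
side mask 0.82 [448. 261.] 1034
side mask 0.72 [308. 190.] 836
side mask 0.7 [335. 215.] 887
board [array([0.3802, 0.4082, 0.021 ]), array([0.6265, 0.5389, 0.021 ]), array([0.5975, 0.1185, 0.021 ]), array([0.3847, 0.0514, 0.021 ])]
[0.6072 0.4236 0.021 ]
[0.6042 0.1191 0.021 ]
[0.3909 0.1154 0.021 ]
[0.3915 0.4148 0.021 ]
```

View pics/crop.png

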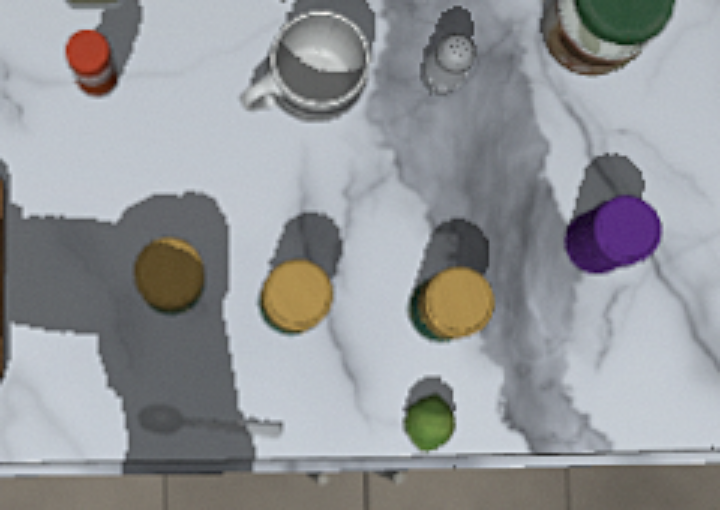

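Crop: three brass-lidded green tins, at crop (168,273), (297,296) and (458,302). The purple one at (613,233) is excluded. Tin positions are T1 (.491,-.028), T2 (.471,-.135) and T3 (.463,-.270). The board centre is about (.498,.268), and its sides match 0.21 × 0.30.

Call:
apply_moves:
  moves:
    - [-0.3,-0.2,0,0,0,-0.08,1]
    - [-0.6,-0.4,0,0,0,-0.155,1]
    - [-0.914,-0.605,0,0,0,-0.155,1]
    - [-0.914,-0.605,0,0,0,-0.155,1]
    - [-0.914,-0.605,0,0,0,-0.155,1]
    - [-0.914,-0.605,0,0,0,-0.155,1]
    - [-0.914,-0.605,0,0,0,-0.155,1]
  grip_force: 15

```text
time_s: 1.8
tool_pos: [0.2995, 0.4731, 0.2229]
tool_rot: [179.9, -0.0, 180.0]
force: [-0.8, 1.4, 1.1]
grip_width: 0.0875
grasp_force: 0.0
```

Call:
apply_moves:
  moves:
    - [-0.2,-0.25,0,0,0,0,1]
    - [-0.4,-0.5,0,0,0,0,1]
    - [-0.6,-0.75,0,0,0,0,1]
    - [-0.8,-1,0,0,0,0,1]
    - [-0.8,-1,0,0,0,0,1]

```text
time_s: 2.3
tool_pos: [0.456, 0.2783, 0.2227]
tool_rot: [179.9, 0.0, -179.8]
force: [0.5, 0.9, -0.1]
grip_width: 0.087
grasp_force: 0.0
```

Call:
apply_moves:
  moves:
    - [-0.05,-0.25,0,0,0,0,1]
    - [-0.1,-0.5,0,0,0,0,1]
    - [-0.15,-0.75,0,0,0,0,1]
    - [-0.155,-1,0,0,0,0,1]
    - [-0.155,-1,0,0,0,0,1]

```text
time_s: 2.8
tool_pos: [0.4877, 0.0717, 0.223]
tool_rot: [-179.9, 0.1, 179.6]
force: [0.3, 0.6, 0.0]
grip_width: 0.0866
grasp_force: 0.0
```

Call:
apply_moves:
  moves:
    - [0,-0.25,0,0,0,0,1]
    - [0,-0.5,0,0,0,0,1]
    - [0,-0.5,0,0,0,0,1]
    - [0,-0.5,0,0,0,0,1]
    - [0,-0.5,0,0,0,0,1]
    - [0,-0.5,0,0,0,0,1]

```text
time_s: 3.4
tool_pos: [0.4872, -0.0203, 0.2224]
tool_rot: [180.0, -0.0, -179.8]
force: [1.0, 0.2, 0.2]
grip_width: 0.0871
grasp_force: 0.0
```

Call:
apply_moves:
  moves:
    - [-0.02,-0.04,0.2,0,0,0,1]
    - [-0.02,-0.04,0.4,0,0,0,1]
    - [-0.02,-0.04,0.6,0,0,0,1]
    - [-0.02,-0.04,0.75,0,0,0,1]
    - [-0.02,-0.04,0.89,0,0,0,1]
    - [-0.02,-0.04,0.89,0,0,0,1]
    - [-0.02,-0.04,0.89,0,0,0,1]

```text
time_s: 4.1
tool_pos: [0.4911, -0.0298, 0.0448]
tool_rot: [-180.0, -0.0, -179.9]
force: [0.2, 0.0, 0.4]
grip_width: 0.0871
grasp_force: 0.0
```

Call:
apply_moves:
  moves:
    - [0,0,0,0,0,0,0.6]
    - [0,0,0,0,0,0,0.6]
    - [0,0,0,0,0,0,0.6]
    - [0,0,0,0,0,0,0.6]
    - [0,0,0,0,0,0,0.6]
    - [0,0,0,0,0,0,0.6]

```text
time_s: 4.7
tool_pos: [0.4915, -0.03, 0.0453]
tool_rot: [179.9, 0.1, -180.0]
force: [-1.4, 2.5, 5.2]
grip_width: 0.0601
grasp_force: 15.0
```

Call:
apply_moves:
  moves:
    - [0,0,0,0,0,0,0]
    - [0,0,0,0,0,0,0]
    - [0,0,-0.05,0,0,0,0]
    - [0,0,-0.1,0,0,0,0]
    - [0,0,-0.2,0,0,0,0]
    - [0,0,-0.3,0,0,0,0]
    - [0,0,-0.35,0,0,0,0]
    - [0,0,-0.35,0,0,0,0]
    - [0,0,-0.35,0,0,0,0]
    - [0,0,-0.35,0,0,0,0]
    - [0,0,-0.35,0,0,0,0]
    - [0,0,-0.35,0,0,0,0]
  grip_force: 35

```text
time_s: 5.9
tool_pos: [0.4905, -0.0308, 0.1139]
tool_rot: [-180.0, -0.1, 180.0]
force: [0.8, 0.5, -3.4]
grip_width: 0.0599
grasp_force: 35.0
```

```bash
cat > w.py <<'E'
from h import *
F=[]
for i in range(4):
    viewer.read_camera("top"); o=env.get_obs(); F.append([*o["force"],*o["effort"][[1,3]]])
print(np.mean(F,0).round(2),np.std(F,0).round(2),o["grip_width"],o["tool_pos"].round(4),o["time_s"])
E
python3 w.py
```

```text
[ -0.08  -0.22  -2.04 -28.43 -29.3 ] [0.53 0.14 0.24 0.02 0.01] 0.05949074367329473 [ 0.4909 -0.0307  0.1144] 6.1
```

Call:
apply_moves:
  moves:
    - [0,0.05,0,0,0,0,0]
    - [0,0.15,0,0,0,0,0]
    - [0,0.3,0,0,0,0,0]
    - [0,0.45,0,0,0,0,0]
    - [0,0.6,0,0,0,0,0]
    - [0,0.75,0,0,0,0,0]
    - [0,0.9,0,0,0,0,0]
    - [0,1,0,0,0,0,0]

```text
time_s: 6.9
tool_pos: [0.4903, 0.173, 0.1146]
tool_rot: [179.9, -0.0, -179.8]
force: [0.5, -0.7, -1.9]
grip_width: 0.0595
grasp_force: 35.0
```

Call:
apply_moves:
  moves:
    - [-0.02,0.15,0,0,0,0,0]
    - [-0.045,0.3,0,0,0,0,0]
    - [-0.045,0.45,0,0,0,0,0]
    - [-0.045,0.6,0,0,0,0,0]
    - [-0.045,0.7,0,0,0,0,0]
    - [-0.045,0.77,0,0,0,0,0]
    - [-0.045,0.8,0,0,0,0,0]
    - [-0.045,0.8,0,0,0,0,0]
    - [-0.045,0.8,0,0,0,0,0]
    - [-0.045,0.8,0,0,0,0,0]

```text
time_s: 7.9
tool_pos: [0.5006, 0.3276, 0.1147]
tool_rot: [-180.0, 0.0, 179.9]
force: [-0.2, 0.8, -2.3]
grip_width: 0.0593
grasp_force: 35.0
```

```bash
python3 w.py
```

```text
[ -0.18   0.29  -2.39 -44.79 -29.82] [0.34 0.45 0.4  0.05 0.01] 0.05932665933449231 [0.5003 0.3286 0.1147] 8.1
```

Call:
apply_moves:
  moves:
    - [0,0,0.08,0,0,0,0]
    - [0,0,0.15,0,0,0,0]
    - [0,0,0.2,0,0,0,0]
    - [0,0,0.22,0,0,0,0]
    - [0,0,0.23,0,0,0,0]
    - [0,0,0.235,0,0,0,0]
    - [0,0,0.24,0,0,0,0]
    - [0,0,0.24,0,0,0,0]
    - [0,0,0.24,0,0,0,0]

```text
time_s: 9.0
tool_pos: [0.5003, 0.3295, 0.067]
tool_rot: [180.0, 0.0, 180.0]
force: [-0.7, 0.0, -2.0]
grip_width: 0.0596
grasp_force: 35.0
```

```bash
python3 w.py
```

```text
[ 1.000e-02 -5.800e-01 -2.210e+00 -4.623e+01 -2.845e+01] [0.12 0.31 0.35 0.02 0.01] 0.05931046212485067 [0.5002 0.3294 0.0668] 9.2
```

Not touching yet, so I lower in 1 mm steps.

Call:
apply_moves:
  moves:
    - [0,0,0.005,0,0,0,0]
    - [0,0,0.01,0,0,0,0]
    - [0,0,0.01,0,0,0,0]
    - [0,0,0.01,0,0,0,0]

```text
time_s: 9.6
tool_pos: [0.5003, 0.3294, 0.0663]
tool_rot: [180.0, 0.0, 180.0]
force: [-2.8, -1.3, 7.5]
grip_width: 0.0595
grasp_force: 35.0
```

```bash
python3 w.py
```

```text
[ -3.03  -1.7    7.06 -41.35 -26.51] [0.43 0.53 0.57 0.01 0.  ] 0.05987736110902676 [0.5003 0.3294 0.0663] 9.8
```

Call:
apply_moves:
  moves:
    - [0,0,0,0,0,0,0.75]
    - [0,0,0,0,0,0,0.9]
    - [0,0,0,0,0,0,1]
    - [0,0,0,0,0,0,1]
    - [0,0,-0.15,0,0,0,1]
    - [0,0,-0.35,0,0,0,1]
    - [0,0,-0.53,0,0,0,1]
    - [0,-0.15,-0.53,0,0,0,1]
    - [0,-0.4,-0.53,0,0,0,1]
    - [0,-0.65,-0.53,0,0,0,1]
    - [0,-0.9,-0.53,0,0,0,1]
    - [0,-1,-0.53,0,0,0,1]
    - [0,-1,-0.53,0,0,0,1]
    - [0,-1,-0.53,0,0,0,1]
  grip_force: 20

```text
time_s: 11.2
tool_pos: [0.5001, 0.1297, 0.1707]
tool_rot: [179.9, 0.0, 179.9]
force: [-0.1, 0.5, -0.2]
grip_width: 0.087
grasp_force: 0.0
```

```bash
python3 w.py
```

```text
[ -0.26   0.29  -0.3  -31.27 -29.82] [0.28 0.58 0.51 0.12 0.05] 0.08673138778317159 [0.4998 0.131  0.1704] 11.4
```

Call:
apply_moves:
  moves:
    - [0.05,-0.2,0,0,0,0,1]
    - [0.1,-0.45,0,0,0,0,1]
    - [0.145,-0.7,0,0,0,0,1]
    - [0.145,-0.9,0,0,0,0,1]
    - [0.145,-1,0,0,0,0,1]

```text
time_s: 11.9
tool_pos: [0.4707, -0.0741, 0.1709]
tool_rot: [-180.0, 0.0, 179.8]
force: [1.1, -0.4, -0.1]
grip_width: 0.087
grasp_force: 0.0
```

Call:
apply_moves:
  moves:
    - [0,-0.15,0,0,0,0,1]
    - [0,-0.3,0,0,0,0,1]
    - [0,-0.33,0,0,0,0,1]
    - [0,-0.33,0,0,0,0,1]
    - [0,-0.33,0,0,0,0,1]
    - [0,-0.33,0,0,0,0,1]

```text
time_s: 12.5
tool_pos: [0.4713, -0.1349, 0.1704]
tool_rot: [180.0, -0.0, -179.9]
force: [0.2, 0.4, 0.6]
grip_width: 0.087
grasp_force: 0.0
```

```bash
python3 - <<'E'
from h import *
im=viewer.read_camera("side"); cv2.imwrite("pics/s2.png",im[:,:,::-1]); print(env.get_obs()["tool_pos"].round(4))
E
```

```text
[ 0.4712 -0.1351  0.1704]
```

View pics/s2.png

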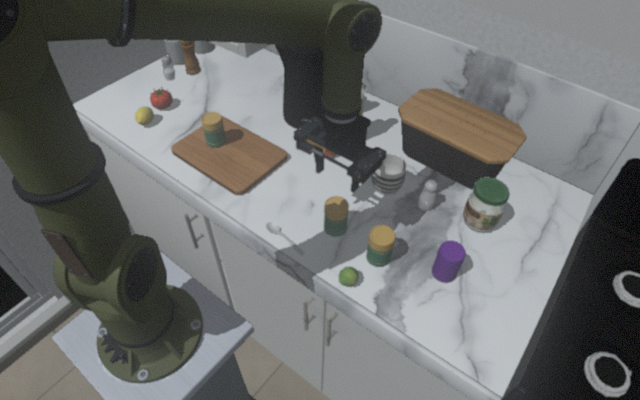

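The first tin stands upright on the board at (213,130). The gripper is above T2 at (335,217) and everything else is undisturbed.

Call:
apply_moves:
  moves:
    - [0,0,0.2,0,0,0,1]
    - [0,0,0.4,0,0,0,1]
    - [0,0,0.55,0,0,0,1]
    - [0,0,0.627,0,0,0,1]
    - [0,0,0.627,0,0,0,1]
    - [0,0,0.627,0,0,0,0.6]
    - [0,0,0.627,0,0,0,0.6]
    - [0,0,0.627,0,0,0,0.6]
    - [0,0,0.627,0,0,0,0.6]
    - [0,0,0.627,0,0,0,0.6]
    - [0,0,0.627,0,0,0,0.6]
  grip_force: 15

```text
time_s: 13.65
tool_pos: [0.4716, -0.1369, 0.0459]
tool_rot: [180.0, 0.1, 180.0]
force: [0.0, -0.7, 5.0]
grip_width: 0.0597
grasp_force: 15.0
```

Call:
apply_moves:
  moves:
    - [0,0,0,0,0,0,0]
    - [0,0,0,0,0,0,0]
    - [0,0,-0.05,0,0,0,0]
    - [0,0,-0.1,0,0,0,0]
    - [0,0,-0.2,0,0,0,0]
    - [0,0,-0.3,0,0,0,0]
    - [0,0,-0.35,0,0,0,0]
    - [0,0,-0.35,0,0,0,0]
    - [0,0,-0.35,0,0,0,0]
    - [0,0,-0.35,0,0,0,0]
    - [0,0,-0.35,0,0,0,0]
    - [0,0,-0.35,0,0,0,0]
  grip_force: 35

```text
time_s: 14.85
tool_pos: [0.4705, -0.1367, 0.1145]
tool_rot: [-180.0, -0.1, 180.0]
force: [-0.5, -0.4, -4.8]
grip_width: 0.0594
grasp_force: 35.0
```

```bash
python3 w.py
```

```text
[ -0.49   0.09  -5.73 -26.96 -30.99] [0.48 0.82 0.3  0.01 0.01] 0.05934545229983398 [ 0.4709 -0.1367  0.115 ] 15.05
```

T2 weighs about 0.57 kg. That is heaviest, since T3 would have to exceed 0.7 kg to beat it. I put it back down and fetch T3.

Call:
apply_moves:
  moves:
    - [0,0,0.08,0,0,0,0]
    - [0,0,0.18,0,0,0,0]
    - [0,0,0.26,0,0,0,0]
    - [0,0,0.31,0,0,0,0]
    - [0,0,0.33,0,0,0,0]
    - [0,0,0.338,0,0,0,0]
    - [0,0,0.343,0,0,0,0]
    - [0,0,0.347,0,0,0,0]
    - [0,0,0.35,0,0,0,0]
    - [0,0,0.35,0,0,0,0]
    - [0,0,0.35,0,0,0,0]

```text
time_s: 16.15
tool_pos: [0.4715, -0.1367, 0.0459]
tool_rot: [180.0, 0.1, 180.0]
force: [-1.6, -0.0, 1.7]
grip_width: 0.0593
grasp_force: 35.0
```

```bash
python3 w.py
```

```text
[ -2.     0.18   3.52 -27.19 -25.67] [0.34 0.19 0.59 0.38 0.3 ] 0.059328220377482796 [ 0.4715 -0.1368  0.0459] 16.35
```

Call:
apply_moves:
  moves:
    - [0,0,0,0,0,0,0.75]
    - [0,0,0,0,0,0,0.9]
    - [0,0,0,0,0,0,1]
    - [0,0,0,0,0,0,1]
    - [0,0,-0.2,0,0,0,1]
    - [0,0,-0.4,0,0,0,1]
    - [0,0,-0.62,0,0,0,1]
    - [0.02,-0.2,-0.62,0,0,0,1]
    - [0.04,-0.45,-0.62,0,0,0,1]
    - [0.04,-0.66,-0.62,0,0,0,1]
    - [0.04,-0.66,-0.62,0,0,0,1]
    - [0.04,-0.66,-0.62,0,0,0,1]
    - [0.04,-0.66,-0.62,0,0,0,1]
  grip_force: 15

```text
time_s: 17.65
tool_pos: [0.4632, -0.2673, 0.1687]
tool_rot: [179.9, -0.0, -179.9]
force: [0.8, -0.2, 0.3]
grip_width: 0.0877
grasp_force: 0.0
```

```bash
python3 - <<'E'
from h import *
im=viewer.read_camera("side"); cv2.imwrite("pics/s3.png",im[:,:,::-1]); print(env.get_obs()["tool_pos"].round(4))
E
```

```text
[ 0.4633 -0.267   0.1688]
```

View pics/s3.png

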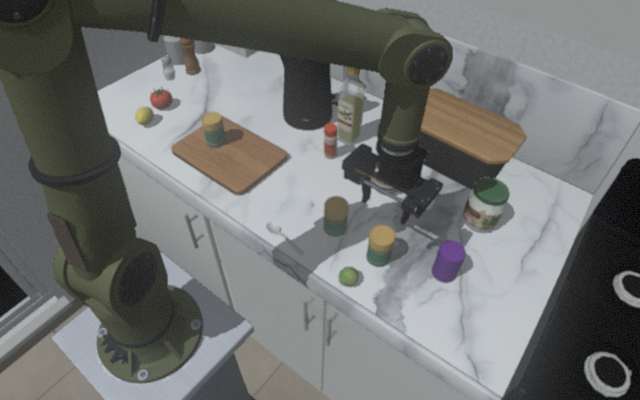

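T2 is upright again at (335,217), and T3 at (381,246) is below the gripper. Descend with a 2–3 mm y correction.

Call:
apply_moves:
  moves:
    - [0,-0.015,0.2,0,0,0,1]
    - [0,-0.015,0.4,0,0,0,1]
    - [0,-0.015,0.55,0,0,0,1]
    - [0,-0.015,0.617,0,0,0,1]
    - [0,-0.015,0.617,0,0,0,1]
    - [0,-0.015,0.617,0,0,0,0.6]
    - [0,-0.015,0.617,0,0,0,0.6]
    - [0,-0.015,0.617,0,0,0,0.6]
    - [0,-0.015,0.617,0,0,0,0.6]
    - [0,-0.015,0.617,0,0,0,0.6]
    - [0,-0.015,0.617,0,0,0,0.6]

```text
time_s: 18.8
tool_pos: [0.4636, -0.2721, 0.0466]
tool_rot: [-180.0, 0.1, 180.0]
force: [-0.6, -0.1, 4.6]
grip_width: 0.06
grasp_force: 15.0
```

Call:
apply_moves:
  moves:
    - [0,0,0,0,0,0,0]
    - [0,0,0,0,0,0,0]
    - [0,0,-0.05,0,0,0,0]
    - [0,0,-0.1,0,0,0,0]
    - [0,0,-0.2,0,0,0,0]
    - [0,0,-0.35,0,0,0,0]
    - [0,0,-0.5,0,0,0,0]
    - [0,0,-0.65,0,0,0,0]
    - [0,0,-0.75,0,0,0,0]
    - [0,0,-0.75,0,0,0,0]
    - [0,0,-0.75,0,0,0,0]
    - [0,0,-0.75,0,0,0,0]
    - [0,0,-0.75,0,0,0,0]
  grip_force: 35

```text
time_s: 20.1
tool_pos: [0.4621, -0.2713, 0.1944]
tool_rot: [180.0, -0.1, 180.0]
force: [-0.3, -0.4, -1.2]
grip_width: 0.0594
grasp_force: 35.0
```

```bash
python3 w.py
```

```text
[-3.000e-02 -1.700e-01 -1.430e+00 -2.607e+01 -3.102e+01] [0.63 0.43 0.73 0.07 0.03] 0.05954695794206317 [ 0.4626 -0.2716  0.1952] 20.3
```

T3 weighs about 0.15–0.2 kg, so T2 is confirmed as the heaviest. I carry T3 over T2 at height to (.50,.20) on the board.

Call:
apply_moves:
  moves:
    - [0,0.06,0,0,0,0,0]
    - [0,0.18,0,0,0,0,0]
    - [0,0.33,0,0,0,0,0]
    - [0,0.5,0,0,0,0,0]
    - [0,0.67,0,0,0,0,0]
    - [0,0.84,0,0,0,0,0]
    - [0,1,0,0,0,0,0]

```text
time_s: 21.0
tool_pos: [0.4628, -0.0702, 0.1957]
tool_rot: [180.0, 0.0, 180.0]
force: [1.1, 0.3, -2.2]
grip_width: 0.0597
grasp_force: 35.0
```

Call:
apply_moves:
  moves:
    - [-0.05,0.17,0,0,0,0,0]
    - [-0.1,0.34,0,0,0,0,0]
    - [-0.15,0.5,0,0,0,0,0]
    - [-0.19,0.67,0,0,0,0,0]
    - [-0.19,0.84,0,0,0,0,0]
    - [-0.19,1,0,0,0,0,0]

```text
time_s: 21.6
tool_pos: [0.501, 0.1298, 0.1954]
tool_rot: [-180.0, -0.0, 180.0]
force: [0.8, 0.1, -2.0]
grip_width: 0.0594
grasp_force: 35.0
```

Call:
apply_moves:
  moves:
    - [0,0.15,0,0,0,0,0]
    - [0,0.27,0,0,0,0,0]
    - [0,0.34,0,0,0,0,0]
    - [0,0.357,0.1,0,0,0,0]
    - [0,0.357,0.22,0,0,0,0]
    - [0,0.357,0.35,0,0,0,0]
    - [0,0.357,0.47,0,0,0,0]
    - [0,0.357,0.56,0,0,0,0]
    - [0,0.357,0.6,0,0,0,0]
    - [0,0.357,0.615,0,0,0,0]
    - [0,0.357,0.625,0,0,0,0]
    - [0,0.357,0.63,0,0,0,0]
    - [0,0.357,0.63,0,0,0,0]
    - [0,0.357,0.63,0,0,0,0]

```text
time_s: 23.0
tool_pos: [0.5015, 0.1999, 0.0704]
tool_rot: [180.0, 0.1, 180.0]
force: [-0.5, -0.6, -1.2]
grip_width: 0.0594
grasp_force: 35.0
```

```bash
python3 w.py
```

```text
[ -0.11   0.19  -1.21 -37.8  -27.7 ] [0.38 0.21 0.38 0.03 0.01] 0.05926105894953744 [0.5012 0.1998 0.07  ] 23.2
```

Call:
apply_moves:
  moves:
    - [0,0,0.005,0,0,0,0]
    - [0,0,0.01,0,0,0,0]
    - [0,0,0.014,0,0,0,0]
    - [0,0,0.014,0,0,0,0]
    - [0,0,0.014,0,0,0,0]

```text
time_s: 23.7
tool_pos: [0.5011, 0.1997, 0.0676]
tool_rot: [180.0, -0.0, 180.0]
force: [-1.9, -1.1, 4.9]
grip_width: 0.0595
grasp_force: 35.0
```

```bash
python3 w.py
```

```text
[ -2.89  -0.92   5.41 -34.88 -26.33] [0.53 0.45 0.48 0.01 0.  ] 0.059327368402333845 [0.5011 0.1997 0.0676] 23.9
```

Call:
apply_moves:
  moves:
    - [0,0,0,0,0,0,0.75]
    - [0,0,0,0,0,0,0.9]
    - [0,0,0,0,0,0,1]
    - [0,0,0,0,0,0,1]
    - [0,0,-0.2,0,0,0,1]
    - [0,0,-0.4,0,0,0,1]
    - [0,0,-0.53,0,0,0,1]
    - [0.04,-0.2,-0.53,0,0,0,1]
    - [0.09,-0.45,-0.53,0,0,0,1]
    - [0.148,-0.7,-0.53,0,0,0,1]
    - [0.148,-0.9,-0.53,0,0,0,1]
    - [0.148,-1,-0.53,0,0,0,1]
  grip_force: 15

```text
time_s: 25.1
tool_pos: [0.4709, -0.0046, 0.1732]
tool_rot: [180.0, 0.0, 179.7]
force: [0.0, 1.2, 0.0]
grip_width: 0.0871
grasp_force: 0.0
```

Call:
apply_moves:
  moves:
    - [0,-0.2,0,0,0,0,1]
    - [0,-0.4,0,0,0,0,1]
    - [0,-0.6,0,0,0,0,1]
    - [0,-0.685,0,0,0,0,1]
    - [0,-0.685,0,0,0,0,1]
    - [0,-0.685,0,0,0,0,1]
    - [0,-0.685,0,0,0,0,1]

```text
time_s: 25.8
tool_pos: [0.4715, -0.1357, 0.1728]
tool_rot: [180.0, -0.0, -179.9]
force: [-0.5, -0.4, -0.7]
grip_width: 0.0869
grasp_force: 0.0
```

```bash
python3 - <<'E'
from h import *
im=viewer.read_camera("side"); cv2.imwrite("pics/s4.png",im[:,:,::-1]); print(env.get_obs()["tool_pos"].round(4))
E
```

```text
[ 0.4715 -0.1356  0.1728]
```

View pics/s4.png

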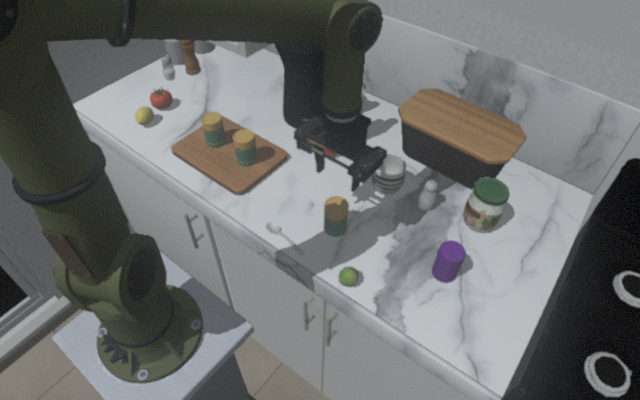

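Both light tins stand upright on the board at (213,130) and (245,148). The heavy one at (335,217) is below the gripper, so I grasp it and lift.

Call:
apply_moves:
  moves:
    - [0,0,0.2,0,0,0,1]
    - [0,0,0.4,0,0,0,1]
    - [0,0,0.55,0,0,0,1]
    - [0,0,0.637,0,0,0,1]
    - [0,0,0.637,0,0,0,1]
    - [0,0,0.637,0,0,0,0.6]
    - [0,0,0.637,0,0,0,0.6]
    - [0,0,0.637,0,0,0,0.6]
    - [0,0,0.637,0,0,0,0.6]
    - [0,0,0.637,0,0,0,0.6]
    - [0,0,0.637,0,0,0,0.6]

```text
time_s: 26.95
tool_pos: [0.472, -0.1369, 0.0463]
tool_rot: [180.0, 0.1, 180.0]
force: [-1.2, 2.9, 5.8]
grip_width: 0.0599
grasp_force: 15.0
```

Call:
apply_moves:
  moves:
    - [0,0,0,0,0,0,0]
    - [0,0,0,0,0,0,0]
    - [0,0,-0.05,0,0,0,0]
    - [0,0,-0.1,0,0,0,0]
    - [0,0,-0.2,0,0,0,0]
    - [0,0,-0.35,0,0,0,0]
    - [0,0,-0.5,0,0,0,0]
    - [0,0,-0.65,0,0,0,0]
    - [0,0,-0.75,0,0,0,0]
    - [0,0,-0.8,0,0,0,0]
    - [0,0,-0.8,0,0,0,0]
    - [0,0,-0.8,0,0,0,0]
    - [0,0,-0.8,0,0,0,0]
    - [0,0,-0.8,0,0,0,0]
    - [0,0,-0.8,0,0,0,0]
    - [0,0,-0.8,0,0,0,0]
  grip_force: 40

```text
time_s: 28.55
tool_pos: [0.4712, -0.1373, 0.2052]
tool_rot: [-180.0, -0.0, 180.0]
force: [-0.1, 0.2, -6.1]
grip_width: 0.0591
grasp_force: 40.0
```

```bash
python3 w.py; python3 - <<'E'
from h import *
im=viewer.read_camera("side"); cv2.imwrite("pics/s5.png",im[:,:,::-1])
E
```

```text
[ -0.1    0.44  -5.81 -22.8  -33.46] [0.35 0.51 0.19 0.   0.02] 0.05949786214715128 [ 0.4713 -0.1373  0.2055] 28.75
```

View pics/s5.png

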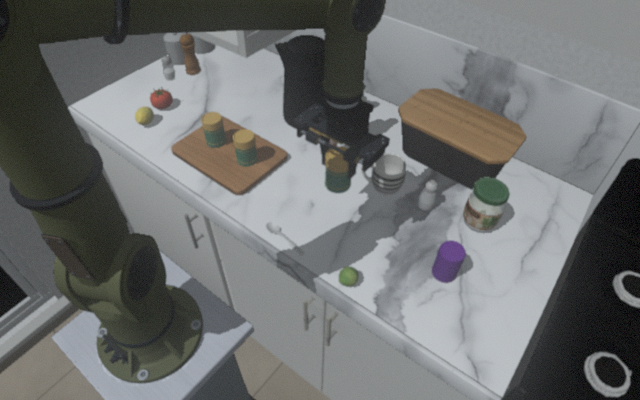

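The heavy tin is held upright at (338,178), with its bottom about 16 cm up (5.8 N on the wrist). The two light tins are still on the board.

```bash
python3 -c "
from cell import env; print(env.sign_off())"
```

```text
the job is handed in; nothing more can be done
None
```

Handed in with the heaviest tin (about 0.57 kg, the middle one at the start) held upright about 16 cm above the worktop, and the two lighter tins (about 0.2 kg each) standing released on the chopping board; sign-off returned no verdict.

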